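# Clamp a rail blank in the end-boring jig and hold it

### The arm

A 6-joint arm with a two-finger parallel gripper is mounted at the origin on the work surface. World frame = base frame: x ahead of the robot, y to its left, z up, the work surface at z = 0. Lengths are in mm, angles in rad, forces in N, time in s.
With the tool pointing down it reaches from about 275 to 1000 mm from the base axis. Payload 8.4 kg.
Tool frame: the origin (TCP) lies at the very end of the fingers, on their centre line; the grasp point (between the pads) lies 19 mm behind it; z points along the fingers, y is the line along which they close (so a half turn about z gives the same grasp; the last joint's range is limited). The gripper opens to 85 mm and grips with 20 to 120 N. Pads are 22 mm wide; open, the fingers measure 114 mm over their backs; the gripper's body (76 mm by 85 mm) begins 54 mm behind the grasp point. The pads swing forward as they close: fully open they stand 13 mm farther back than shut.
Start: joints at [-1.216, 0.353, 1.633, -0, 1.155, -0.002], TCP at [218.297, -585.64, 231.281] pointing down, gripper open.
Joint ranges: [-2.63, 2.63], [-0.92, 2.1], [0.06, 2.66], [-1.3, 4.44], [0, 2.69], [-3.02, 3.02]. Speed limits (rad/s): [2.22, 2.22, 2.79, 3.14, 3.14, 3.14].

### API

Orientations are given as [roll, pitch, yaw] about the fixed x, y, z axes, in that order (R = Rz(yaw) Ry(pitch) Rx(roll)).
In Python, from rig import sensors, grab_frame, camera_params, order gives the robot as it stands. The module is installed in compiled form; this text tells all that it offers.
- The arm moves only by the tool move_arm, never from a script. Its argument "motion" is a list of rows, each a list of 7 numbers: the turn, a rotation vector about the tool's x, y, z in parts of the range, where 1.0 means pi/2 rad, then the shift along the tool's x, y, z in parts of the range, where 1.0 means 1000 mm, then the finger opening in m, from 0 to 0.0854. A call has 1 to 8 rows; each row is the pose to reach, as a shift and turn from the pose commanded when the call began, along the tool's axes at that moment; what a row does not reach only later rows make up. A row lasts 1/8 s, in which the tool goes at most 62.5 mm and 10.7 degrees, less where a joint would pass 70% of its speed; a pose out of reach is approached as far as the arm can. Shift and turn numbers lie between -1 and 1, and a call with a number outside is refused. A call with a gripper value outside its range is refused whole. The fingers move at their own pace and stop on an object; "grip_force" is the grip in N (left out, the last holds). Time passes only in rows, so rows that repeat a pose let the fingers close. It gives the time, the measured TCP pose, the force, the opening and the grip force at its end, in the units of the state.
- sensors.sense(): the state, without advancing time (a new reading comes with each control period).
- grab_frame(name): name is "scene" or "side" or "wrist"; returns (picture, depth): 480x640x3 uint8, red, green, blue; 480x640 float32, mm along the optical axis (not along the pixel's ray), 0 where there is no reading.
- camera_params(name): a dict with "camera_matrix" (3x3 intrinsics, pixels), "world_from_camera" (4x4, takes a point from camera to world coordinates). Camera axes: x right, y down, z forward; pixel columns grow to the right and rows downward; lengths in mm; the calibration is good to about 2 mm. The wrist camera is an equidistant fisheye: a pixel r from the principal point sees the ray r / f radians off the axis. A picture is of the moment at which its call begins: read the wrist's pose just before it. camera_params takes no time and is no camera call; for the wrist camera it gives the pose at the moment of the call.
- order.sign_off(): hands the job in; it is judged then, once.
The state is a dict: "clock": time; "qpos": joint angles; "qvel": joint speeds; "joint_efforts": joint torques, N m; "eef_pos": TCP position; "tcp_rot": TCP orientation; "contact_force": force on the tool from outside, world axes, zero at the start; "wrist_torque": the same for the moment, N m; "opening": opening from 0.0 (shut) to 1.0 (fully open); "grasp_force": force on a finger pad.
Only numpy, scipy, OpenCV 4.12 (cv2) and the standard library are available. Lean on these libraries where they do the work, as an engineer would, in place of code of your own. Each camera call takes 0.05 s, during which the arm holds its last target. There are 200 camera calls.

### The job

Stand the flat wooden blank (the tall rectangular piece, not the square offcut or the round dowel) upright in the slot of the boring jig, right down on the slot's floor, and let go of it. Then flip the jig's safety catch over so that it lies flat, pull the clamp lever by its knob all the way to its stop so that its foot presses the blank against the fence, and finish while still holding the lever there by the knob: it springs back if released. Leave everything else on the bench where it is.

Things in the scene. Friction and masses are not known exactly. Their poses are not given: they have to be found in the camera images.
- blank: the blank: plain pale wooden bar standing upright on the bench, 22 (its x) x 40 (its y) x 120 (its z) mm, about 75 g, with two small drill marks on its top end. Origin: centre of its underside; z up. Either way round (half turn about z) is the same.
- jig: boring jig, metal, bolted to the bench. Origin: on the bench under the lever's pivot; at zero yaw x points away from the robot, y to its left ('jig' coordinates below, mm). Base plate: x -70..105, y -86..130, top z 12. Socket block: x 30..80, y -65..5, top z 42. Grey fence behind the slot: x 66..82, same y, top z 80. Thin stop pins, top z 60, at (-53, 49) and (14.5, 70).
- slot (a point): centre of the slot's floor, jig (52, -30, 12). The slot is a rectangular hole in the socket block, 26 (jig x) x 44 (jig y) mm, 30 mm deep, open upwards, 3 mm chamfer at its mouth. The blank goes in with its 22 mm side along jig x, its 40 mm side along jig y. Its far wall is flush with the fence. Axes as the jig's.
- pivot (a point): on the lever's vertical pivot axis, at jig (0, 0, 57.5) mm, mid-height of the lever's bar.
- lever (a joint): angle of the clamp lever about its vertical pivot, rad: 0 at rest; grows as the knob is pulled towards jig -x, to the robot (anticlockwise from above); 0.6 = stop. Flat steel bar 16 mm wide, jig z 50..65, from y -55 to 215 at rest. A spring returns it to 0; holding it at the stop with the blank in takes about 8 N at the knob. The standing catch blocks it at about 0.05 rad.
- knob: the lever's grip: upright round black knob, 28 mm diameter, 60 mm tall, on the bar 200 mm from the pivot, at jig (0, 200) with the lever at rest. Origin: centre of its underside, 65 mm above the bench; top at 125 mm. It spins freely on its own upright axis; best pinched from above.
- foot: the lever's sprung rubber foot: ball of 18 mm diameter at the lever's short end, 57.5 mm above the bench (this origin lies at the pivot). As the lever is pulled it swings towards the fence, meets the blank at about 0.3 rad, then its spring gives; at the stop it presses with about 12 N.
- catch (a joint): angle of the safety catch, rad: 0 standing, leaning 0.3 rad towards the knob (jig +y); 0.3 upright; 1.8 lying flat towards jig -y, below the bar. Steel blade 10 (jig x) x 22 x 70 mm, hinged along jig x at jig (-17, 90, 25), just on the robot's side of the bar, its top 27 mm standing above the bar. Moves easily (under 0.5 N); once pushed past upright it falls flat by itself.
- catch_tip (a point): middle of the free end of the catch, 70 mm from its hinge; standing, it is at jig (-17, 111, 92) mm.
- offcut: bystander: square wooden block standing near the blank, 45 x 45 x 70 mm. Origin: centre of underside.
- dowel: bystander: upright round wooden dowel piece, 30 mm diameter, 100 mm tall, near the blank. Origin: centre of underside.
- glue: bystander: white glue bottle, 60 mm diameter, 130 mm tall, at the jig's right. Origin: centre of underside.
- tape: bystander: black tape measure, 70 x 38 x 62 mm, left of the jig. Origin: centre of underside.
- drill: bystander: cordless drill standing on its battery at the robot's left, about 220 x 70 x 210 mm. Origin: centre of underside.
- mallet: bystander: hammer lying at the robot's left, 280 mm long. Origin: underside, near mid-length.
- driver: bystander: screwdriver lying at the far right, 200 mm long. Origin: underside, near mid-length.
There are look-alikes about, which are no part of the job. What is shaped like the blank but blue or purple is not meant.

How it is judged:
By the outcome, as a careful person would: the job done as asked, in the order asked, and still so for the second after the job is handed in, while the arm keeps its last pose, push and grip.
It also fails if it takes over 64 s, if anything falls off the work surface, if the arm or the gripper's body presses on something with over 40 N, if the wrist force passes 120 N, or if a joint passes its speed limit or range.

## Working session

There is one attempt and no reset: what is moved stays moved. The work goes in short steps, Python scripts to look and compute and a tool call to move; the robot and the scene stay as the last step left them, time stands still between calls to the robot, and variables do not carry over. Pictures are saved under pics/ and viewed, at most 10 in all, crops included, and the job is handed in when it is done.

Besides the shell and the picture viewer there is one more tool, called after ">>>" by a JSON object that holds its "api" and its "payload". move_arm: Moves the arm, as the interface text tells. Its arguments: {"type":"object","properties":{"motion":{"type":"array","items":{"type":"array","items":{"type":"number"}}},"grip_force":{"type":"number"}},"required":["motion"]}

```bash
mkdir -p pics; cat > h.py <<'E'
import numpy as np, cv2
from rig import sensors, grab_frame, camera_params, order
def save(name,fn):
    im,d=grab_frame(name); p=camera_params(name)
    cv2.imwrite(f'pics/{fn}.png',im[...,::-1]); np.savez(f'{fn}.npz',im=im,d=d,K=p['camera_matrix'],T=p['world_from_camera'])
    return im,d,p
def cloud(fn):
    z=np.load(fn+'.npz');d=z['d'];K=z['K'];v,u=np.mgrid[:480,:640]
    P=np.stack([(u-K[0,2])/K[0,0]*d,(v-K[1,2])/K[1,1]*d,d,np.ones_like(d)],-1)@z['T'].T
    P=P[...,:3];P[d==0]=np.nan
    return z['im'],P
E
python3 - <<'E'
from h import *
save('scene','scene1');save('side','side1')
s=sensors.sense();print(s)
print(camera_params('scene'),camera_params('side'))
E
```

```text
{'clock': 0.1, 'qpos': array([-1.21638543e+00,  3.53550666e-01,  1.63406674e+00,  1.97615191e-05,
        1.15524237e+00, -2.40189509e-03]), 'qvel': array([-0.00079151, -0.00072962, -0.00106301,  0.00059481,  0.00043187,
       -0.00054326]), 'joint_efforts': array([-6.08740847e-04, -6.06354904e+01, -3.42818928e+01, -7.01363729e-05,
        4.00791483e-03,  3.06020979e-05]), 'eef_pos': array([ 218.15646738, -585.21581636,  230.65141659]), 'tcp_rot': array([-3.14032558e+00, -2.11129739e-05,  3.56804785e-01]), 'contact_force': array([-0.27809293, -0.38886759, -0.59549692]), 'wrist_torque': array([-0.00266889,  0.01086401,  0.03553708]), 'grasp_force': 0.0, 'opening': 1.0049595329449479}
{'camera_matrix': array([[444.97534096,   0.        , 314.47240074],
       [  0.        , 444.97534096, 233.57524234],
       [  0.        ,   0.        ,   1.        ]]), 'world_from_camera': array([[ 7.95127822e-01,  4.53179472e-01, -4.02988974e-01,
         9.91716420e+02],
       [ 6.06224482e-01, -5.76175662e-01,  5.48191102e-01,
        -6.26219696e+02],
       [ 1.62365148e-02, -6.80183779e-01, -7.32861790e-01,
         9.04166334e+02],
       [ 0.00000000e+00,  0.00000000e+00,  0.00000000e+00,
         1.00000000e+00]])} {'camera_matrix': array([[617.8277883 ,   0.        , 319.12092244],
       [  0.        , 617.8277883 , 243.80758383],
       [  0.        ,   0.        ,   1.        ]]), 'world_from_camera': array([[ 9.82231036e-01, -1.35584278e-01,  1.29765541e-01,
         2.96599020e+02],
       [-1.87276014e-01, -7.53195477e-01,  6.30574554e-01,
        -1.12693768e+03],
       [ 1.22428226e-02, -6.43671871e-01, -7.65203656e-01,
         1.48856857e+03],
       [ 0.00000000e+00,  0.00000000e+00,  0.00000000e+00,
         1.00000000e+00]])}
```

View pics/scene1.png

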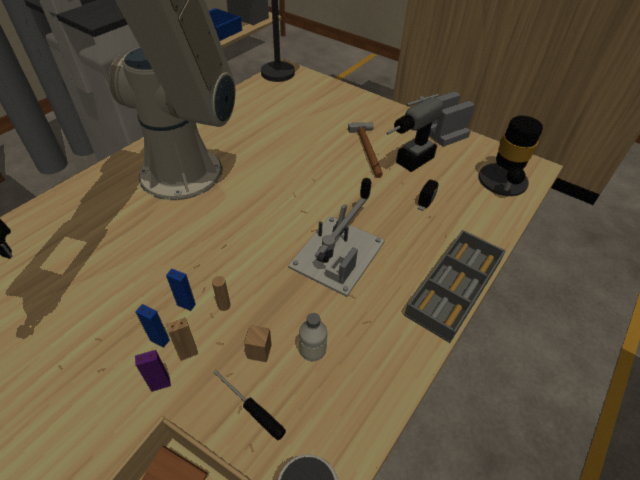

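View pics/side1.png

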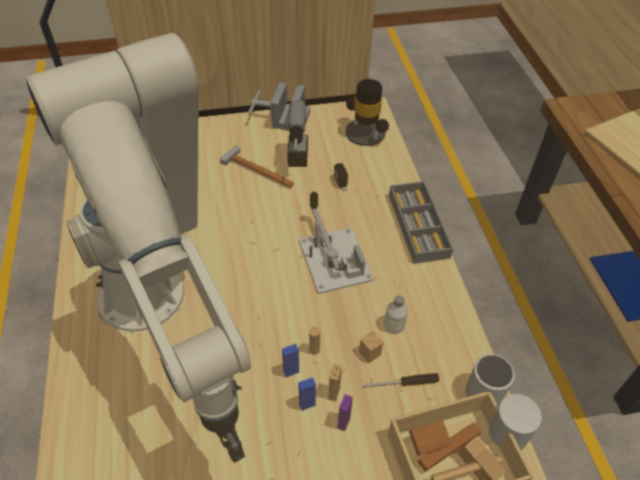

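The pale blank is at scene (183,338) and side (335,383). These could be taken for it (scene pixels):
- blue bars (180,290) and (153,326)
- purple bar (153,371)
- dowel (221,294)
- offcut (259,342)

By the description I choose (183,338).

```bash
python3 - <<'E'
from h import *
a=cv2.imread('pics/scene1.png');b=cv2.imread('pics/side1.png')
c=np.hstack([cv2.resize(a[255:405,110:280],(400,353),interpolation=3),cv2.resize(b[310:460,270:440],(400,353),interpolation=3)])
d=np.hstack([cv2.resize(a[170:300,280:410],(400,400),interpolation=3)[:247+100],cv2.resize(b[180:300,290:410],(400,400),interpolation=3)[:347]])
cv2.imwrite('pics/crop1.png',np.vstack([c,d])[:600] if False else cv2.resize(np.vstack([c,d]),(685,600)))
for fn in['scene1','side1']:
    im,P=cloud(fn)
    hsv=cv2.cvtColor(im,cv2.COLOR_RGB2HSV)
    Z=P[...,2]; ok=(Z>35)&(P[...,0]>250)&(P[...,0]<1000)&(P[...,1]>-700)&(P[...,1]<300)
    # connected comps of tall points
    n,l,s,c=cv2.connectedComponentsWithStats(ok.astype(np.uint8))
    print(fn)
    for i in range(1,n):
        if s[i,4]<25: continue
        m=l==i; zt=np.nanpercentile(Z[m],97); t=m&(Z>zt-6); q=P[t]
        r=cv2.minAreaRect(q[:,:2].astype(np.float32))
        print(np.round(c[i]),s[i,4],'top',round(float(zt)),'rect',np.round(r[0]),np.round(r[1]),round(r[2],1),'med',np.median(im[t],0), np.round(cv2.minAreaRect(P[m][:,:2].astype(np.float32))[0]))
E
```

```text
scene1
[343. 222.] 975 top 122 rect [553. 201.] [24. 26.] 46.9 med [13. 13. 11.] [565.  76.]
[320. 226.] 29 top 60 rect [515.  47.] [ 8. 11.] 8.7 med [51. 47. 41.] [515.  47.]
[456. 281.] 1454 top 51 rect [881. 120.] [120. 305.] 0.0 med [72. 70. 63.] [881. 120.]
[343. 263.] 484 top 80 rect [649. -20.] [17. 71.] 8.1 med [85. 83. 79.] [631. -21.]
[179. 285.] 581 top 121 rect [ 394. -326.] [43. 22.] 15.8 med [22. 46. 95.] [ 394. -326.]
[220. 289.] 327 top 101 rect [ 467. -271.] [28. 28.] 41.3 med [119.  91.  60.] [ 468. -272.]
[151. 321.] 618 top 121 rect [ 419. -426.] [42. 23.] 8.8 med [22. 46. 95.] [ 420. -427.]
[313. 335.] 911 top 130 rect [ 705. -234.] [24. 27.] 38.0 med [77. 76. 69.] [ 707. -237.]
[180. 335.] 644 top 121 rect [ 494. -409.] [40. 24.] 63.1 med [115.  89.  58.] [ 494. -409.]
[257. 340.] 614 top 72 rect [ 614. -310.] [46. 46.] 25.9 med [118.  90.  59.] [ 615. -310.]
[151. 366.] 761 top 121 rect [ 502. -492.] [41. 23.] 57.0 med [68. 30. 77.] [ 502. -493.]
[168. 452.] 2340 top 101 rect [ 674. -553.] [229. 102.] 37.4 med [128. 104.  70.] [ 674. -553.]
[173. 467.] 1321 top
[... 772 characters left out ...]
27.7 med [168.5 135.   90. ] [ 612. -311.]
[291. 356.] 399 top 124 rect [ 392. -329.] [40. 25.] 17.9 med [ 71.5  86.  134. ] [ 392. -328.]
[482. 411.] 5909 top 126 rect [ 888. -538.] [ 98. 214.] 9.8 med [133. 125. 111.] [ 774. -577.]
[335. 379.] 311 top 125 rect [ 491. -412.] [43. 22.] 61.0 med [165.  133.   87.5] [ 492. -411.]
[307. 390.] 397 top 124 rect [ 416. -428.] [40. 24.] 11.3 med [ 71.  86. 137.] [ 417. -428.]
[345. 409.] 326 top 125 rect [ 499. -495.] [41. 22.] 56.6 med [116.  68. 116.] [ 499. -494.]
[452. 451.] 2903 top 89 rect [ 719. -609.] [ 91. 176.] 74.7 med [143.  97.  56.] [ 735. -630.]
[242. 449.] 37 top 349 rect [ 251. -641.] [7. 2.] 85.6 med [134. 124.  86.] [ 253. -645.]
```

View pics/crop1.png

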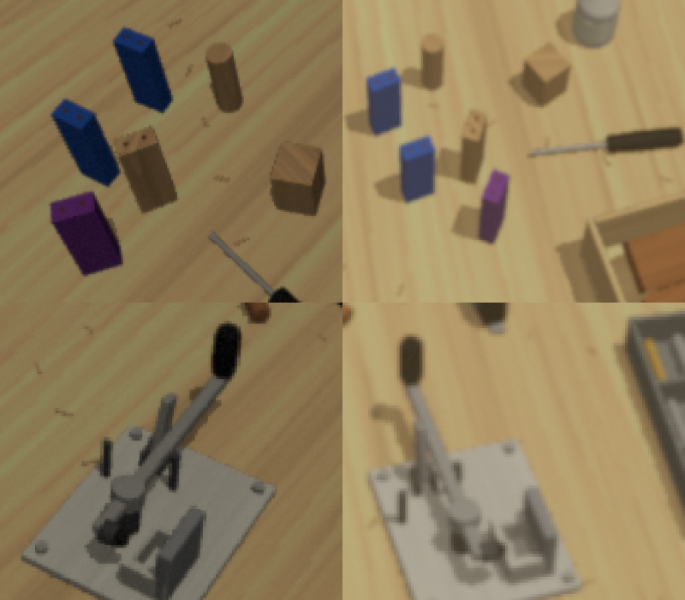

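The close crop confirms the choice: the pale bar with two drill marks is the blank, and the blue and purple bars are look-alikes. Next I fit the jig and plan the first approach.

```bash
cat >> h.py <<'E'
from scipy.spatial.transform import Rotation as R
def plan(xyz,yaw_deg,frm=None):
    s=sensors.sense(); p,r=(s['eef_pos'],s['tcp_rot']) if frm is None else frm
    A=R.from_euler('xyz',r); B=R.from_euler('xyz',[np.pi,0,np.radians(yaw_deg)])
    print('turn',np.round((A.inv()*B).as_rotvec(),4),'shift m',np.round(A.inv().apply(np.array(xyz)-p)/1000,4))
E
python3 - <<'E'
from h import *
for fn in['scene1','side1']:
    im,P=cloud(fn);Z=P[...,2];X=P[...,0];Y=P[...,1]
    off=0 if fn=='scene1' else 3
    box=(X>470)&(X<720)&(Y>-140)&(Y<180)
    print(fn,'bench z',np.nanmedian(Z[(X>400)&(X<480)&(Y>-100)&(Y<100)]))
    m=box&(abs(Z-12-off)<3.5); n,l,s,c=cv2.connectedComponentsWithStats(cv2.morphologyEx(m.astype(np.uint8),cv2.MORPH_OPEN,np.ones((2,2))))
    i=1+np.argmax(s[1:,4]); r=cv2.minAreaRect(P[l==i][:,:2].astype(np.float32)); print('plate',r)
    for z0,nm in((42,'block'),(80,'fence')):
        m=box&(abs(Z-z0-off)<3)&(X>590)&(Y<20); r=cv2.minAreaRect(P[m][:,:2].astype(np.float32)); print(nm,m.sum(),np.round(r[0],1),np.round(r[1],1),round(r[2],1), np.round(np.mean(P[m],0),1))
    m=box&(abs(Z-65-off)<3)&(Y>60); q=P[m]; v=cv2.fitLine(q[:,:2].astype(np.float32),cv2.DIST_L2,0,.01,.01).ravel();print('bar',v, np.degrees(np.arctan2(v[1],v[0])))
plan([493,-410,235],62)
E
```

```text
scene1 bench z -0.8331223655280269
plate ((589.4735107421875, 27.18267822265625), (171.33734130859375, 215.85244750976562), 5.9872236251831055)
block 153 [631.1 -21. ] [52.2 71.6] 5.5 [624.1 -26.9  41.3]
fence 115 [648.8 -19.5] [17.1 69.9] 8.1 [649.  -19.1  78.9]
bar [ 8.4874757e-02 -9.9639165e-01  5.6025598e+02  1.1652091e+02] -85.13117
side1 bench z 0.31312807475865156
plate ((523.948486328125, -31.2822265625), (17.621938705444336, 35.57810974121094), 40.45266342163086)
block 72 [623.1 -26.8] [50.2 75.4] 17.0 [621.9 -23.3  44.6]
fence 42 [645.8 -22.6] [15.2 70.1] 4.2 [646.2 -24.5  82.1]
bar [ 7.9703651e-02 -9.9681860e-01  5.5624628e+02  1.1314548e+02] -85.42847
turn [-1.200e-03 -5.000e-04 -7.253e-01] shift m [ 0.3187 -0.0682 -0.0043]
```

The manual's scale: turns go in shares of pi/2 rad. Converting my numbers, -0.725 rad is -0.4615.

>>> {"api": "move_arm", "payload": {"motion": [[0,0,-0.0764,0.053,-0.0114,-0.001,0.065],[0,0,-0.1528,0.106,-0.0227,-0.001,0.065],[0,0,-0.2292,0.16,-0.034,-0.002,0.065],[0,0,-0.3056,0.212,-0.0455,-0.003,0.065],[0,0,-0.382,0.266,-0.0568,-0.004,0.065],[-0.0006,0,-0.4615,0.3187,-0.068,-0.004,0.065],[-0.0006,0,-0.4615,0.3187,-0.068,-0.004,0.065],[-0.0006,0,-0.4615,0.3187,-0.068,-0.004,0.065]], "grip_force": 40}}

```text
clock: 1.1
eef_pos: [492.7, -410.5, 234.8]
tcp_rot: [-3.141, 0.001, 1.081]
contact_force: [-0.1, -1.0, 0.4]
opening: 0.76
grasp_force: 0.0
```

```bash
cat >> h.py <<'E'
def wcloud(fn):
    z=np.load(fn+'.npz');d=z['d'].astype(float);K=z['K'];v,u=np.mgrid[:480,:640]
    a=(u-K[0,2])/K[0,0];b=(v-K[1,2])/K[1,1];th=np.hypot(a,b);k=np.tan(np.minimum(th,1.4))/np.maximum(th,1e-9)
    P=np.stack([a*k*d,b*k*d,d,np.ones_like(d)],-1)@z['T'].T
    P=P[...,:3];P[(d==0)|(th>1.35)]=np.nan
    return z['im'],P
E
python3 - <<'E'
from h import *
s=sensors.sense();print(s['clock'],s['eef_pos'],s['tcp_rot'],s['opening'])
im,d,p=save('wrist','w1');print(p)
im,P=wcloud('w1');Z=P[...,2];X=P[...,0];Y=P[...,1]
print(np.nanmedian(Z[(abs(X-560)<25)&(abs(Y+410)<25)]))
m=(abs(Z-120)<5)&(abs(X-493)<45)&(abs(Y+410)<45);q=P[m]
print(m.sum(),cv2.minAreaRect(q[:,:2].astype(np.float32)),np.median(Z[m]))
E
```

```text
1.1 [ 492.69937545 -410.4949657   234.79735432] [-3.14135981e+00  5.48650916e-04  1.08148992e+00] 0.759797259079452
{'camera_matrix': array([[371.64829954,   0.        , 322.6178023 ],
       [  0.        , 371.64829954, 244.13425978],
       [  0.        ,   0.        ,   1.        ]]), 'world_from_camera': array([[ 8.81989848e-01, -4.50829508e-01, -1.37283149e-01,
         5.26943768e+02],
       [-4.71267792e-01, -8.43267781e-01, -2.58468793e-01,
        -3.44804288e+02],
       [ 7.58902388e-04,  2.92663978e-01, -9.56215049e-01,
         3.77552924e+02],
       [ 0.00000000e+00,  0.00000000e+00,  0.00000000e+00,
         1.00000000e+00]])}
313.710908819418
1645 ((491.23333740234375, -409.5370178222656), (39.70376205444336, 21.900882720947266), 62.27532958984375) 120.07969559594898
```

View pics/w1.png

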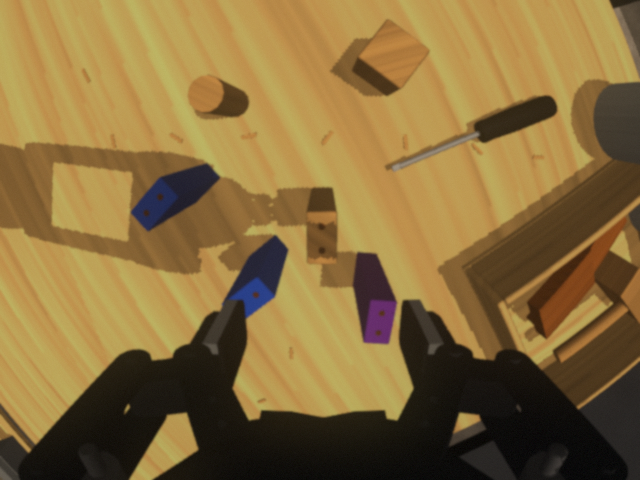

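The blank's top is at wrist (321,237), squarely between the fingers. It measures 39.7 x 21.9 mm, centred at (491.2, -409.5), and the blue and purple bars are clear of the finger paths. Descend and grip.

In the tool's units: -0.005 rad is -0.0032.

>>> {"api": "move_arm", "payload": {"motion": [[0,0,-0.0032,0.0002,-0.0018,0.04,0.06],[0,0,-0.0032,0.0002,-0.0018,0.08,0.06],[0,0,-0.0032,0.0002,-0.0018,0.12,0.06],[0,0,-0.0032,0.0002,-0.0018,0.15,0.06],[0,0,-0.0032,0.0002,-0.0018,0.15,0.06],[0,0,-0.0032,0.0002,-0.0018,0.15,0.01],[0,0,-0.0032,0.0002,-0.0018,0.15,0.01],[0,0,-0.0032,0.0002,-0.0018,0.15,0.01]], "grip_force": 40}}

```text
clock: 2.15
eef_pos: [492.4, -410.5, 87.1]
tcp_rot: [3.138, 0.001, 1.087]
contact_force: [-1.8, 0.0, 7.0]
opening: 0.255
grasp_force: 40.2
```

>>> {"api": "move_arm", "payload": {"motion": [[0,0,0,0,0,0,0.01],[0,0,0,0,0,0,0.01],[0,0,0,0,0,0,0.01],[0,0,0,0,0,-0.03,0.01],[0,0,0,0,0,-0.08,0.01],[0,0,0,0,0,-0.13,0.01],[0,0,0,0,0,-0.17,0.01],[0,0,0,0,0,-0.17,0.01]], "grip_force": 40}}

```text
clock: 3.15
eef_pos: [493.3, -410.8, 259.8]
tcp_rot: [3.133, 0.002, 1.087]
contact_force: [0.6, 0.5, -0.4]
opening: 0.249
grasp_force: 39.6
```

```bash
python3 - <<'E'
from h import *
s=sensors.sense();print(s['clock'],s['eef_pos'],s['tcp_rot'],s['opening'],s['grasp_force'],s['contact_force'])
# waypoint in front of jig: view pose
plan([540,-30,255],96)
E
```

```text
3.15 [ 493.293913   -410.78928861  259.82400802] [3.13337981e+00 1.94650129e-03 1.08697320e+00] 0.24922558653328522 39.55289125442505 [ 0.64838748  0.46741166 -0.41910141]
turn [ 0.0074  0.0043 -0.5885] shift m [ 0.3588 -0.1358  0.003 ]
```

In the tool's units: -0.588 rad is -0.3743.

>>> {"api": "move_arm", "payload": {"motion": [[0,0,-0.0509,0.045,-0.017,0,0.01],[0.0006,0,-0.1019,0.095,-0.036,0,0.01],[0.0013,0.0006,-0.1592,0.15,-0.056,0.001,0.01],[0.0019,0.0013,-0.2165,0.205,-0.077,0.002,0.01],[0.0025,0.0019,-0.2737,0.26,-0.098,0.002,0.01],[0.0032,0.0025,-0.3247,0.31,-0.117,0.003,0.01],[0.0045,0.0025,-0.3743,0.3588,-0.1358,0.003,0.01],[0.0045,0.0025,-0.3743,0.3588,-0.1358,0.003,0.01]]}}

```text
clock: 4.15
eef_pos: [538.0, -25.6, 251.1]
tcp_rot: [-3.136, -0.006, 1.68]
contact_force: [-0.8, -0.8, 0.1]
opening: 0.253
grasp_force: 39.5
```

>>> {"api": "move_arm", "payload": {"motion": [[0,0,0,0,0,0,0.01],[0,0,0,0,0,0,0.01]]}}

```text
clock: 4.4
eef_pos: [538.1, -29.8, 251.7]
tcp_rot: [-3.136, -0.005, 1.673]
contact_force: [-0.1, 0.5, -0.7]
opening: 0.254
grasp_force: 39.5
```

```bash
python3 - <<'E'
from h import *
s=sensors.sense();print(s['clock'],s['eef_pos'],s['tcp_rot'],s['opening'],s['grasp_force'],s['contact_force'])
save('wrist','w2');save('scene','scene2')
im,P=wcloud('w2');Z=P[...,2];X=P[...,0];Y=P[...,1]
box=(X>590)&(X<700)&(Y>-90)&(Y<30)
for z0 in(12,42,80):
    m=box&(abs(Z-z0)<3);r=cv2.minAreaRect(P[m][:,:2].astype(np.float32));print(z0,m.sum(),r,np.median(Z[m]))
for b,nm in (((X>500)&(X<600)&(Y>150)&(Y<250)&(Z>119),'knob'),((X>490)&(X<600)&(Y>50)&(Y<170)&(Z>63)&(Z<68),'bar'),((X>490)&(X<600)&(Y>80)&(Y<150)&(Z>80)&(Z<100),'catch'),((X>460)&(X<720)&(Y>-150)&(Y<200)&(abs(Z-12)<3),'plate')):
    q=P[b]
    if len(q):print(nm,len(q),np.mean(q,0),cv2.minAreaRect(q[:,:2].astype(np.float32)))
T=np.load('w2.npz')['T'];print(T[:3,3])
E
```

```text
4.4 [538.11977099 -29.81957678 251.68699687] [-3.13611568 -0.00476272  1.67325039] 0.2541251480086935 39.50202405452728 [-0.05407178  0.49918588 -0.74883305]
12 2977 ((632.0570678710938, -24.703388214111328), (84.08159637451172, 109.37800598144531), 0.00395632442086935) 12.25749359335282
42 1371 ((628.483154296875, -20.574085235595703), (50.24437713623047, 70.4874267578125), 6.010223388671875) 41.97144082708212
80 1166 ((646.8416137695312, -18.716262817382812), (16.574922561645508, 69.12002563476562), 5.869658946990967) 79.91045226420533
bar 2123 [560.00025642 108.22332922  64.95534637] ((553.3662719726562, 109.23513793945312), (29.243511199951172, 121.46488952636719), 6.01572322845459)
catch 342 [542.9808559  107.85735392  90.62550105] ((542.9925537109375, 108.52283477783203), (9.75649356842041, 23.82305335998535), 6.680551528930664)
plate 21220 [578.79806054  43.1306122   12.19710698] ((585.9916381835938, 27.440475463867188), (174.88954162597656, 214.9376220703125), 5.844880104064941)
[530.84956862  43.98914185 394.80514354]
```

View pics/w2.png

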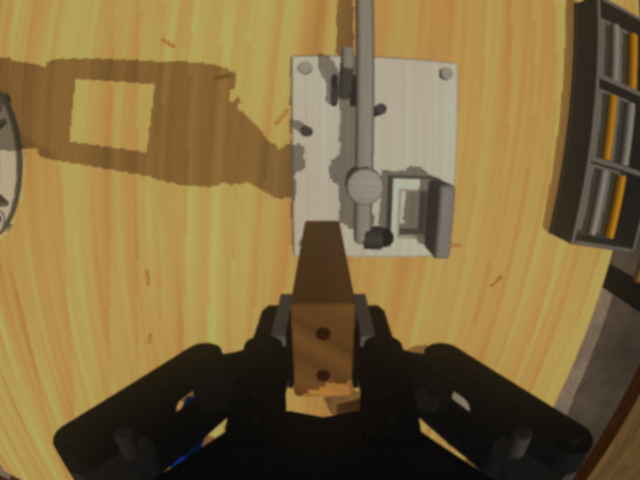

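The jig fits well: yaw 5.9°, origin (570.6, 3.6), slot at (625.4, -20.9). In the picture the slot is at (408,208), the catch stands at (347,75), and the blank is held straight with its top at (323,345). Next I measure the blank in the hand.

```bash
python3 - <<'E'
from h import *
im,P=wcloud('w2');v,u=np.mgrid[:480,:640]
m=(u>285)&(u<362)&(v>298)&(v<395)
zt=np.nanmedian(P[m][:,2]);m&=abs(P[...,2]-zt)<3
q=P[m];r=cv2.minAreaRect(q[:,:2].astype(np.float32));print('top',zt,r,m.sum())
A=np.c_[q[:,:2]-q[:,:2].mean(0),np.ones(len(q))];print('tilt',np.linalg.lstsq(A,q[:,2],rcond=None)[0])
# front (+y side) face
m=(u>308)&(u<340)&(v>225)&(v<292);f=P[m&(P[...,2]<zt-5)&(P[...,2]>100)]
c=f.mean(0);print('face',c,f[:,2].min(),'normal',np.linalg.svd(f-c,full_matrices=False)[2][2])
s=sensors.sense();print(s['eef_pos'],s['tcp_rot'])
im,P=cloud('scene2');X,Y,Z=P[...,0],P[...,1],P[...,2]
m=(abs(X-540)<60)&(abs(Y+30)<60)&(Z>130)&(Z<300);print('scene z',np.nanmin(Z[m]))
E
```

```text
top 284.7752578817641 ((537.7172241210938, -28.50543975830078), (25.80183982849121, 40.34597396850586), 4.2635955810546875) 6003
tilt [-6.67666943e-03 -6.92222144e-03  2.84711909e+02]
face [536.22026132  -9.08013739 235.58292807] 179.46306735484546 normal [-0.10239358  0.99473317  0.00463501]
[538.24964654 -29.85291261 251.87214586] [-3.13641429 -0.0048982   1.67297299]
scene z 162.5496000432131
```

```bash
python3 - <<'E'
from h import *
plan([625.5,-21.8,185],95.9)
E
```

```text
turn [-0.0052 -0.0049 -0.0008] shift m [-0.0012  0.088   0.0664]
```

In the tool's units: -0.005 rad is -0.0032.

>>> {"api": "move_arm", "payload": {"motion": [[-0.0013,-0.0013,0,0,0.022,0,0.01],[-0.0032,-0.0032,-0.0006,-0.0006,0.044,0,0.01],[-0.0032,-0.0032,-0.0006,-0.001,0.066,0.01,0.01],[-0.0032,-0.0032,-0.0006,-0.0012,0.088,0.03,0.01],[-0.0032,-0.0032,-0.0006,-0.0012,0.088,0.05,0.01],[-0.0032,-0.0032,-0.0006,-0.0012,0.088,0.0664,0.01],[-0.0032,-0.0032,-0.0006,-0.0012,0.088,0.0664,0.01],[-0.0032,-0.0032,-0.0006,-0.0012,0.088,0.0664,0.01]]}}

```text
clock: 5.5
eef_pos: [626.0, -20.8, 185.9]
tcp_rot: [3.141, 0.0, 1.675]
contact_force: [-0.3, -0.1, -0.3]
opening: 0.252
grasp_force: 39.5
```

>>> {"api": "move_arm", "payload": {"motion": [[0,0,0,0,0,0,0.01],[0,0,0,0,0,0,0.01]]}}

```text
clock: 5.75
eef_pos: [626.0, -20.6, 185.9]
tcp_rot: [3.14, 0.0, 1.676]
contact_force: [0.1, -0.1, -1.3]
opening: 0.252
grasp_force: 39.5
```

```bash
python3 - <<'E'
from h import *
s=sensors.sense();print(s['clock'],s['eef_pos'],s['tcp_rot'],s['contact_force'])
save('wrist','w3');save('scene','scene3');save('side','side3')
im,P=wcloud('w3');X,Y,Z=P[...,0],P[...,1],P[...,2]
v,u=np.mgrid[:480,:640]
f=P[(u>308)&(u<340)&(v>225)&(v<292)&(Z>100)]
c=f.mean(0);print('face',c,f[:,2].min(),f[:,2].max(),'normal',np.linalg.svd(f-c,full_matrices=False)[2][2])
m=(X>590)&(X<700)&(Y>-90)&(Y<30)&(abs(Z-80)<3);print('fence',m.sum(),cv2.minAreaRect(P[m][:,:2].astype(np.float32)))
a=cv2.imread('pics/scene3.png')[190:300,280:400];b=cv2.imread('pics/side3.png')[190:300,290:410];w=cv2.imread('pics/w3.png')[150:450,180:480]
cv2.imwrite('pics/c3.png',np.hstack([cv2.resize(t,(266,260),interpolation=3) for t in(a,b,w)]))
E
```

```text
5.75 [626.01287149 -20.57368925 185.93385335] [3.14036623e+00 1.95751108e-04 1.67582196e+00] [ 0.13288644 -0.07020821 -1.34396905]
face [6.24026271e+02 1.92378514e-01 1.69439426e+02] 112.66037465091321 208.98578172141544 normal [ 1.05323122e-01 -9.94437957e-01  4.35626224e-04]
fence 1659 ((647.1026611328125, -17.95575714111328), (15.654888153076172, 68.39012908935547), 7.610018253326416)
```

View pics/c3.png

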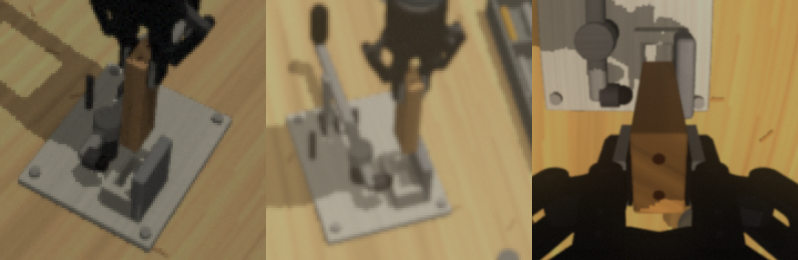

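The blank hangs upright just above the slot mouth, about 1 mm towards +y. I correct that and lower in steps while watching the force.

>>> {"api": "move_arm", "payload": {"motion": [[0,0,0,-0.0012,-0.0005,0.015,0.01],[0,0,0,-0.0012,-0.0005,0.035,0.01],[0,0,0,-0.0012,-0.0005,0.05,0.01],[0,0,0,-0.0012,-0.0005,0.055,0.01],[0,0,0,-0.0012,-0.0005,0.059,0.01],[0,0,0,-0.0012,-0.0005,0.063,0.01],[0,0,0,-0.0012,-0.0005,0.065,0.01]]}}

```text
clock: 6.78
eef_pos: [625.4, -21.8, 120.2]
tcp_rot: [3.141, 0.0, 1.676]
contact_force: [0.4, -0.2, -0.9]
opening: 0.249
grasp_force: 39.8
```

>>> {"api": "move_arm", "payload": {"motion": [[0,0,0,0,0,0.005,0.01],[0,0,0,0,0,0.01,0.01],[0,0,0,0,0,0.014,0.01],[0,0,0,0,0,0.017,0.01],[0,0,0,0,0,0.019,0.01],[0,0,0,0,0,0.02,0.01],[0,0,0,0,0,0.02,0.01]]}}

```text
clock: 7.65
eef_pos: [625.4, -21.8, 100.2]
tcp_rot: [3.141, 0.0, 1.676]
contact_force: [0.6, -0.9, -0.9]
opening: 0.25
grasp_force: 39.8
```

>>> {"api": "move_arm", "payload": {"motion": [[0,0,0,0,0,0.001,0.01],[0,0,0,0,0,0.0015,0.01],[0,0,0,0,0,0.002,0.01],[0,0,0,0,0,0.002,0.01]]}}

```text
clock: 8.15
eef_pos: [625.5, -21.8, 99.1]
tcp_rot: [3.141, 0.0, 1.676]
contact_force: [-1.6, -0.2, 6.6]
opening: 0.254
grasp_force: 41.0
```

It is seated: 6.6 N upward at the expected height. Release and retreat.

>>> {"api": "move_arm", "payload": {"motion": [[0,0,0,0,0,0.001,0.05],[0,0,0,0,0,0,0.05],[0,0,0,0,0,0,0.05],[0,0,0,0,0,0,0.05],[0,0,0,0,0,-0.03,0.05],[0,0,0,0,0,-0.08,0.05],[0,0,0,0,0,-0.13,0.05],[0,0,0,0,0,-0.14,0.05]]}}

```text
clock: 9.15
eef_pos: [627.2, -21.9, 242.2]
tcp_rot: [3.135, 0.001, 1.676]
contact_force: [0.2, 0.1, -0.8]
opening: 0.59
grasp_force: 0.0
```

```bash
python3 - <<'E'
from h import *
s=sensors.sense();print(s['clock'],s['eef_pos'],s['tcp_rot'],s['contact_force'],s['opening'])
save('wrist','w4')
im,P=wcloud('w4');X,Y,Z=P[...,0],P[...,1],P[...,2]
m=(abs(X-625)<50)&(abs(Y+21)<50)&(abs(Z-132)<10);r=cv2.minAreaRect(P[m][:,:2].astype(np.float32));print('blank top',m.sum(),np.median(Z[m]),r)
a=np.radians(5.9);Rz=np.array([[np.cos(a),-np.sin(a)],[np.sin(a),np.cos(a)]])
J=lambda x,y:Rz@[x,y]+[570.6,3.6]
print('tip',J(-17,111),'knob',J(0,200), 'knob stop',J(*(200*np.array([-np.sin(.6),np.cos(.6)]))))
m=(X>500)&(X<600)&(Y>150)&(Y<250)&(Z>119);print('knob',m.sum(),np.mean(P[m],0) if m.any() else '',)
m=(X>490)&(X<600)&(Y>80)&(Y<150)&(Z>80)&(Z<100);print('catch',np.mean(P[m],0),np.nanmax(Z[m]))
E
```

```text
9.15 [627.24799752 -21.86418124 242.17287369] [3.13540430e+00 8.98122292e-04 1.67578983e+00] [ 0.21032141  0.0510162  -0.76369278] 0.5895155936616376
blank top 1686 131.33210922382844 ((623.7731323242188, -20.880714416503906), (21.304439544677734, 40.41426086425781), 6.1901021003723145)
tip [542.28008053 112.26453957] knob [550.04149264 202.54056342] knob stop [441.3020399 156.1845258]
knob 0 
catch [543.70383685 107.92699398  89.31888936] 95.50028377661368
```

View pics/w4.png

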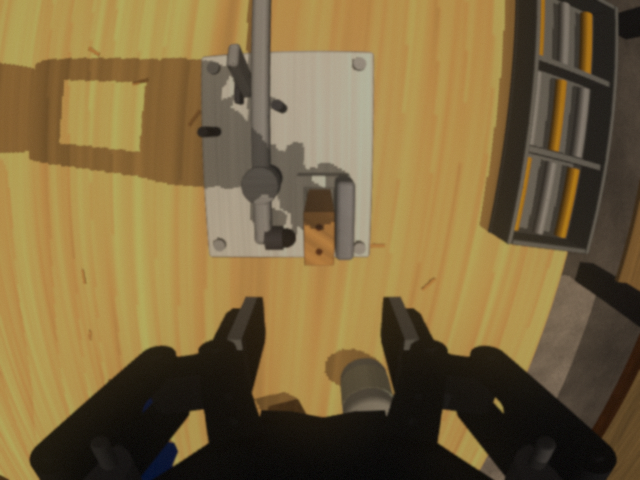

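The blank is seated: its top is at 131 mm, it sits flush with the fence, and it shows at (318,235). Next is the catch at (240,65). I close the fingers and come down on its knob side.

```bash
cat >> h.py <<'E'
def J(x,y,z):
    a=np.radians(5.9);c,s=np.cos(a),np.sin(a);return [570.6+c*x-s*y,3.6+s*x+c*y,z]
E
python3 - <<'E'
from h import *
# commanded pose: settled (625.5,-21.8,~239)
plan(J(-22,150,200),95.9,(np.array([625.5,-21.8,239]),np.array([np.pi,0,1.676])))
E
```

```text
turn [ 0.     -0.      0.0022] shift m [ 0.1811 -0.0736  0.039 ]
```

In the tool's units: 0.002 rad is 0.0013.

>>> {"api": "move_arm", "payload": {"motion": [[0,0,0,0.035,-0.015,0,0],[0,0,0,0.075,-0.03,0.01,0],[0,0,0,0.11,-0.045,0.02,0],[0,0,0.0006,0.145,-0.06,0.03,0],[0,0,0.0013,0.1811,-0.0736,0.039,0],[0,0,0.0013,0.1811,-0.0736,0.039,0],[0,0,0.0013,0.1811,-0.0736,0.039,0],[0,0,0.0013,0.1811,-0.0736,0.039,0]]}}

```text
clock: 10.2
eef_pos: [533.6, 149.7, 199.0]
tcp_rot: [-3.142, 0.0, 1.673]
contact_force: [0.7, 0.5, 0.1]
opening: 0.001
grasp_force: 0.0
```

```bash
python3 - <<'E'
from h import *
s=sensors.sense();print(s['clock'],s['eef_pos'],s['tcp_rot'],s['opening'])
plan(J(-23,150,79),95.9)
E
```

```text
10.2 [533.58269248 149.73612782 198.98595304] [-3.14157637e+00  2.92388031e-04  1.67291150e+00] 0.0009886842454662568
turn [-0.      0.0003 -0.0009] shift m [ 0.0009 -0.0012  0.12  ]
```

>>> {"api": "move_arm", "payload": {"motion": [[0,0,0,0,-0.001,0.03,0],[0,0,0,0,-0.001,0.065,0],[0,0,0,0,-0.001,0.095,0],[0,0,0,0,-0.001,0.115,0],[0,0,0,0,-0.001,0.12,0],[0,0,0,-0.01,-0.001,0.12,0],[0,0,0,-0.018,-0.001,0.12,0],[0,0,0,-0.026,-0.001,0.12,0]]}}

```text
clock: 11.2
eef_pos: [535.5, 123.9, 80.0]
tcp_rot: [3.14, -0.0, 1.673]
contact_force: [0.0, -0.4, 0.4]
opening: -0.006
grasp_force: 0.1
```

>>> {"api": "move_arm", "payload": {"motion": [[0,0,0,-0.008,0,0,0],[0,0,0,-0.016,0,0,0],[0,0,0,-0.024,0,0,0],[0,0,0,-0.032,0,0,0],[0,0,0,-0.036,0,0,0],[0,0,0,-0.036,0,0,0]]}}

```text
clock: 11.95
eef_pos: [538.6, 88.5, 79.2]
tcp_rot: [3.142, -0.0, 1.673]
contact_force: [-0.2, -0.9, -0.2]
opening: 0.001
grasp_force: 0.0
```

>>> {"api": "move_arm", "payload": {"motion": [[0,0,0,0,0,-0.04,0],[0,0,0,0,0,-0.09,0],[0,0,0,0,0,-0.13,0],[0,0,0,0,0,-0.16,0],[0,0,0,0,0,-0.16,0.05],[0,0,0,0,0,-0.16,0.05]]}}

```text
clock: 12.7
eef_pos: [538.0, 88.9, 238.4]
tcp_rot: [-3.141, 0.0, 1.674]
contact_force: [-0.6, -1.3, -0.9]
opening: 0.419
grasp_force: 0.0
```

```bash
python3 - <<'E'
from h import *
s=sensors.sense();print(s['clock'],s['eef_pos'],s['tcp_rot'],s['opening'])
save('wrist','w5')
im,P=wcloud('w5');X,Y,Z=P[...,0],P[...,1],P[...,2]
m=(X>500)&(X<600)&(Y>160)&(Y<250)&(Z>119)&(Z<132);q=P[m];print('knob',m.sum(),q.mean(0),cv2.minEnclosingCircle(q[:,:2].astype(np.float32)))
m=(abs(Z-65)<3)&(X>520)&(X<600)&(Y>60)&(Y<180);v=cv2.fitLine(P[m][:,:2].astype(np.float32),2,0,.01,.01).ravel();print('bar',np.degrees(np.arctan2(v[1],v[0])))
m=(X>525)&(X<553)&(Y>20)&(Y<150)&(Z>20)&(Z<47);print('catch flat',m.sum(),np.percentile(P[m],[2,50,98],axis=0) if m.any() else '')
E
```

```text
12.7 [538.00615859  88.91114385 238.37838581] [-3.14072445e+00  3.68979588e-05  1.67404793e+00] 0.4191169595049367
knob 970 [549.94073267 201.45736738 123.7284683 ] ((550.4984130859375, 202.11634826660156), 12.86361312866211)
bar -84.29732
catch flat 1045 [[532.5103806   26.3540065   25.49892569]
 [545.91616373  77.57686094  35.97664666]
 [552.70570851 105.42823803  40.18432706]]
```

View pics/w5.png

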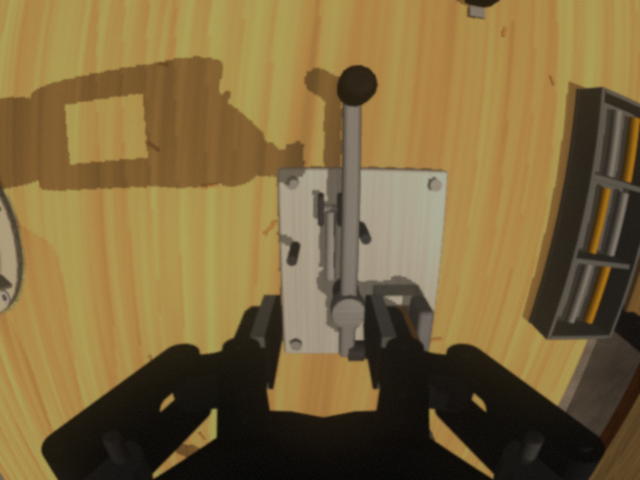

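The catch now lies flat along (330,245), and the knob is at (357,85), world (550, 202). I check the surroundings of the knob's arc and plan the moves.

```bash
python3 - <<'E'
from h import *
im,P=cloud('scene1');X,Y,Z=P[...,0],P[...,1],P[...,2]
m=(X>370)&(X<640)&(Y>120)&(Y<330)&(Z>20)&~((abs(X-550)<30)&(Y<230))
n,l,s,c=cv2.connectedComponentsWithStats(m.astype(np.uint8))
for i in range(1,n):
    if s[i,4]>10:q=P[l==i];print(s[i,4],q.min(0).round(),q.max(0).round())
plan([550.2,202.2,200],95.9)
f=(np.array([550.2,202.2,86]),np.array([np.pi,0,np.radians(95.9)]))
for t in (.05,.1,.2,.3,.4,.5,.6,.615,.63):
    x=J(*(199*np.array([-np.sin(t),np.cos(t)])),86);x0=J(0,199,86);print(t,end=' ');plan(f[0]+np.array(x)-x0,95.9,f)
E
```

```text
turn [-0.0018  0.0001  0.0002] shift m [0.1115 0.0241 0.0379]
0.05 turn [0. 0. 0.] shift m [-0.0002 -0.0099 -0.    ]
0.1 turn [0. 0. 0.] shift m [-0.001  -0.0199 -0.    ]
0.2 turn [0. 0. 0.] shift m [-0.004  -0.0395 -0.    ]
0.3 turn [0. 0. 0.] shift m [-0.0089 -0.0588 -0.    ]
0.4 turn [0. 0. 0.] shift m [-0.0157 -0.0775 -0.    ]
0.5 turn [0. 0. 0.] shift m [-0.0244 -0.0954 -0.    ]
0.6 turn [0. 0. 0.] shift m [-0.0348 -0.1124 -0.    ]
0.615 turn [0. 0. 0.] shift m [-0.0365 -0.1148 -0.    ]
0.63 turn [0. 0. 0.] shift m [-0.0382 -0.1172 -0.    ]
```

Nothing tall is near the arc. Go over the knob.

In the tool's units: -0.001 rad is -0.0006.

>>> {"api": "move_arm", "payload": {"motion": [[0,0,0,0.04,0.008,0,0.065],[-0.0006,0,0,0.075,0.016,0.01,0.065],[-0.0013,0,0,0.1115,0.0241,0.025,0.065],[-0.0013,0,0,0.1115,0.0241,0.038,0.065],[-0.0013,0,0,0.1115,0.0241,0.038,0.065],[-0.0013,0,0,0.1115,0.0241,0.038,0.065],[-0.0013,0,0,0.1115,0.0241,0.038,0.065]]}}

```text
clock: 13.62
eef_pos: [551.4, 201.5, 201.8]
tcp_rot: [3.139, -0.0, 1.673]
contact_force: [-0.0, 0.3, -1.0]
opening: 0.762
grasp_force: 0.0
```

>>> {"api": "move_arm", "payload": {"motion": [[0,0,0,0,0,0.03,0.065],[0,0,0,0,0,0.065,0.065],[0,0,0,0,0,0.095,0.065],[0,0,0,0,0,0.113,0.065],[0,0,0,0,0,0.113,0.065],[0,0,0,0,0,0.113,0.065]]}}

```text
clock: 14.38
eef_pos: [552.1, 202.4, 89.3]
tcp_rot: [3.138, -0.0, 1.674]
contact_force: [1.5, 0.0, -0.7]
opening: 0.759
grasp_force: 0.0
```

>>> {"api": "move_arm", "payload": {"motion": [[0,0,0,0,-0.0018,0.002,0.065],[0,0,0,0,-0.0018,0.002,0.015],[0,0,0,0,-0.0018,0.002,0.015],[0,0,0,0,-0.0018,0.002,0.015],[0,0,0,0,-0.0018,0.002,0.015],[0,0,0,0,-0.0018,0.002,0.015],[0,0,0,0,-0.0018,0.002,0.015],[0,0,0,0,-0.0018,0.002,0.015]], "grip_force": 60}}

```text
clock: 15.38
eef_pos: [550.3, 202.2, 86.8]
tcp_rot: [3.138, -0.0, 1.674]
contact_force: [1.1, 0.0, 5.5]
opening: 0.311
grasp_force: 59.1
```

Gripped (opening 0.31, about 27 mm). Pull along the arc.

>>> {"api": "move_arm", "payload": {"motion": [[0,0,0,-0.0002,-0.01,0,0.015],[0,0,0,-0.001,-0.02,0,0.015],[0,0,0,-0.0023,-0.03,0,0.015],[0,0,0,-0.004,-0.0395,0,0.015],[0,0,0,-0.0062,-0.049,0,0.015],[0,0,0,-0.0089,-0.0588,0,0.015],[0,0,0,-0.0121,-0.068,0,0.015],[0,0,0,-0.0157,-0.0775,0,0.015]]}}

```text
clock: 16.38
eef_pos: [475.2, 178.9, 86.8]
tcp_rot: [3.136, -0.001, 1.674]
contact_force: [6.8, 0.1, 3.5]
opening: 0.306
grasp_force: 59.4
```

>>> {"api": "move_arm", "payload": {"motion": [[0,0,0,-0.0042,-0.009,0,0.015],[0,0,0,-0.0087,-0.0179,0,0.015],[0,0,0,-0.0138,-0.0265,0,0.015],[0,0,0,-0.0175,-0.032,0,0.015],[0,0,0,-0.0197,-0.0356,0,0.015],[0,0,0,-0.0214,-0.0381,0,0.015],[0,0,0,-0.0214,-0.0381,0,0.015],[0,0,0,-0.0214,-0.0381,0,0.015]]}}

```text
clock: 17.38
eef_pos: [441.3, 155.3, 86.9]
tcp_rot: [3.133, -0.003, 1.673]
contact_force: [9.2, 10.4, -1.6]
opening: 0.307
grasp_force: 59.3
```

```bash
python3 - <<'E'
from h import *
s=sensors.sense();print(s['clock'],s['eef_pos'],s['tcp_rot'],s['opening'],s['grasp_force'],s['contact_force'])
d=s['eef_pos'][:2]-J(0,0,0)[:2];print('r',np.hypot(*d),'lever',np.arctan2(d[1],d[0])-np.pi/2-np.radians(5.9))
save('wrist','w6');save('scene','scene6')
im,P=wcloud('w6');X,Y,Z=P[...,0],P[...,1],P[...,2]
m=(abs(Z-65)<3)&(X>450)&(X<560)&(Y>25)&(Y<170);v=cv2.fitLine(P[m][:,:2].astype(np.float32),2,0,.01,.01).ravel();print('bar lever',m.sum(),(np.arctan2(v[1],v[0])%np.pi)-np.pi/2-np.radians(5.9))
m=(abs(X-625)<50)&(abs(Y+21)<50)&(abs(Z-132)<8);print('blank',m.sum(),np.median(Z[m]),cv2.minAreaRect(P[m][:,:2].astype(np.float32)))
a=cv2.imread('pics/scene6.png')[150:300,270:420];w=cv2.imread('pics/w6.png')
cv2.imwrite('pics/c6.png',np.hstack([cv2.resize(a,(320,320),interpolation=3),cv2.resize(w,(427,320))]))
E
```

```text
17.375 [441.2602906  155.32166981  86.86460127] [ 3.13268814 -0.00317965  1.67299775] 0.30655337885714906 59.3305541574955 [ 9.22148714 10.39593127 -1.63164918]
r 199.36957019161733 lever 0.602957722903948
bar lever 537 0.7164302953924053
blank 0 nan ((0.0, 0.0), (0.0, 0.0), 0.0)
  return _methods._mean(a, axis=axis, dtype=dtype,
  ret = ret.dtype.type(ret / rcount)
```

View pics/c6.png

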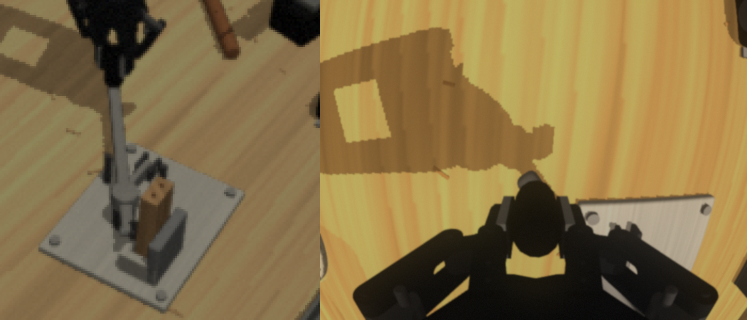

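The lever reads 0.603 rad at the knob, with about 14 N resisting along the pull (8 N is needed), so it is against its stop. The blank stands upright at crop pixel (155,215), against the fence. I check that it is steady before handing in.

>>> {"api": "move_arm", "payload": {"motion": [[0,0,0,-0.0005,-0.0006,0,0.015],[0,0,0,-0.0005,-0.0006,0,0.015],[0,0,0,-0.0005,-0.0006,0,0.015],[0,0,0,-0.0005,-0.0006,0,0.015]]}}

```text
clock: 17.98
eef_pos: [441.1, 155.1, 86.9]
tcp_rot: [3.132, -0.004, 1.673]
contact_force: [9.1, 12.3, -2.1]
opening: 0.308
grasp_force: 59.2
```

```bash
python3 -c "
from rig import order
print(order.sign_off())"
```

```text
the job is handed in; nothing more can be done
None
```

I handed the job in at about 18 s on the robot's clock: the blank stands released on the slot floor against the fence, the catch lies flat, and the gripper still holds the lever at its stop (0.60 rad) by the knob.

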